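# Prise the cocoa tin open with a table knife

## Robot

A 6-joint arm with a two-finger parallel gripper is mounted at the origin on the work surface; the furniture and walls round the work are solid. World frame = base frame: x ahead of the robot, y to its left, z up, the work surface at z = 0. Lengths are in mm, angles in rad, forces in N, time in s.
With the tool pointing down it reaches from about 350 to 875 mm from the base axis. Payload 4.2 kg.
Tool frame: the origin (TCP) lies on the mounting face of the last link; the fingertips stand 173 mm ahead of it and the grasp point (between the pads) lies grip_point_offset ahead of it (grip_point_offset is the distance from the TCP to the grasp point, in mm); z points along the fingers, y is the line along which they close (so a half turn about z gives the same grasp; the last joint's range is limited). The gripper opens to 85 mm and grips with 20 to 120 N. Pads are 22 mm wide; open, the fingers measure 114 mm over their backs; the gripper's body (76 mm by 85 mm) begins 54 mm behind the grasp point. The pads swing forward as they close: fully open they stand 13 mm farther back than shut.
Start: joints at [0.259, 0.385, 0.008, 0, -1.194, -0.259], TCP at [624.98, 0.025, 404.712] pointing down, gripper open.
Joint ranges: [-3.14, 3.14], [-1.21, 2.06], [-1.07, 1.41], [-3.16, 2.05], [-2.99, -0.16], [-3.1, 3.1]. Speed limits (rad/s): [2.79, 2.79, 3.14, 3.14, 3.14, 3.14].

## Interface

Orientations are given as a unit quaternion [x, y, z, w].
In Python, from bench import read_state, get_image, job_done, recognise, place_of, grip_point_offset gives the robot as it stands. The module is installed in compiled form; this text tells all that it offers.
- The arm moves only by the tool carry_out, never from a script. Its arguments are lists of equal length, an entry for each row: "slide": the shift along the tool's x, y, z in m, a list of three; "roll": the turn about the tool's z in degrees; "claw": the finger opening in m, from 0 to 0.0854. A call has 1 to 8 rows; each row is the pose to reach, as a shift and turn from the pose commanded when the call began, along the tool's axes at that moment; what a row does not reach only later rows make up. A row lasts 1/8 s, in which the tool goes at most 62.5 mm and 10.7 degrees, less where a joint would pass 70% of its speed; a pose out of reach is approached as far as the arm can. A call with a gripper value outside its range is refused whole. The fingers move at their own pace and stop on an object; the grip force is fixed at half the most. Time passes only in rows, so rows that repeat a pose let the fingers close. It gives the time, the measured TCP pose, the force, the opening and the grip force at its end, in the units of the state.
- read_state(): the state, without advancing time (a new reading comes with each control period).
- get_image(name): name is "scene" or "side" or "wrist"; returns a dict with "img" (400x640x3 uint8, red, green, blue), "z_map" (400x640 float32, mm along the optical axis (not along the pixel's ray), 0 where there is no reading), "mtx" (3x3 intrinsics, pixels), "k1" (the pictures are not rectified: a ray, as slopes to the right and down, at radius r is drawn at 1 + k1 r^2 times it, then the intrinsics apply), "world_from_camera" (4x4, takes a point from camera to world coordinates); the wrist camera has in their place "T_tool_cam" (4x4, takes a point from camera to tool coordinates, whose origin is the TCP and whose axes are the flange's). Camera axes: x right, y up, looking along -z (the intrinsics and any distortion apply to the point x, -y, -z); pixel columns grow to the right and rows downward; lengths in mm; the calibration is good to about 2 mm. A picture is of the moment at which its call begins: read the wrist's pose just before it.
- job_done(): hands the job in; it is judged then, once.
Trained networks look in a picture, given as the dict that the camera call returned (one of the last four; its "shot" number tells which), for a name from the list of things; names that differ only in an ending like _2 or _b are one class to them, and where a whole thing is asked for, a point or a joint stands for the part that bears it (a point fixed in the world has none). Each returns a list of dicts, best first, with "conf" (0 to 1); they miss things now and then, are a little off and sometimes report something else, mostly with a low value. They report only what shows in the picture. A call takes as long as a camera call. They do not tell look-alikes from the thing itself.
- recognise(picture, thing): "at" ([column, row] in pixels, amid what is visible of it).
- place_of(picture, thing): "at" ([column, row] in pixels: a listed point, or the origin of a listed thing).
The state is a dict: "clock": time; "joints": joint angles; "joint_vel": joint speeds; "joint_efforts": joint torques, N m; "position": TCP position; "ee_rot": TCP orientation; "contact_force": force on the tool from outside, world axes, zero at the start; "wrist_torque": the same for the moment, N m; "gripper_width": finger opening in mm; "grasp_force": force on a finger pad.
Only numpy, scipy, OpenCV 4.12 (cv2) and the standard library are available. Lean on these libraries where they do the work, as an engineer would, in place of code of your own. Each camera call takes 0.05 s, during which the arm holds its last target. There are 200 camera calls.

## Task

The press-in lid of the cocoa tin is stuck. Pick up the table knife by its handle, set its tip lightly on the thin ledge round the lid so as not to dent it, slide it in under the lid's edge and press the handle down, so that the blade, pivoting on the rim of the tin, gently levers the lid up until it stands clearly proud. Then lay the knife flat on the bare worktop; touch the tin with nothing but the knife, leave it standing where it is and do not disturb the things around it.

Things in the scene. Friction and masses are not known exactly. Their poses are not given: they have to be found in the camera images.
- tin: Round steel cocoa tin, 100 mm across; origin: centre of its underside. Loose, 0.9 to 1.3 kg. Tins differ: the flat top ledge lies 93 to 123 mm up: feel for it, lightly (a tip pressed on it with over 4 N dents it). It reaches out to radius 50, the rim to pivot on. Going in: 6 mm of bare ledge, then (radius 44) the slot under the lid, 3.8 mm high, 12 deep, to its neck (radius 32). Same all round.
- lid (a joint): How far the press-in lid has risen from fully home, m: 0 to 0.0006 at the start, at most 0.014. The lid is a disc 88 mm across, 4 mm thick, its underside 3.8 mm above the ledge when home, with a neck 64 mm across under it. It moves straight up, held by plug friction of about 9 N at any height, and stays where it is left.
- knife: Table knife lying on its flat side, 190 mm long, 80 g. Origin on the underside where handle meets blade; x points along the blade to the tip, z up. Black handle: 94 mm long (x -94 to 0), 17.5 mm wide, 12 mm thick (z 0 to 12). Steel blade: 17 mm wide, 2.4 mm thick (z 4.8 to 7.2), round-ended, tip at x = 96.5 mm; between them a steel bolster 9 mm thick up to x = 11 mm.
- knife_tip (a point): End of the blade, at mid thickness (96.5, 0, 6 mm in the knife's frame).
- knife_grip (a point): Place to grip the handle across its 17.5 mm width, 35 mm behind the origin (-35, 0, 6 mm), near the centre of mass.
- mug: Cream mug, 80 mm across, 102 mm tall, bystander; origin at the centre of its underside.
- honey_jar: Honey jar with lid, 65 mm across, 100 mm tall, bystander; origin at the centre of its underside.
- timer: Wind-up kitchen timer, round, 62 mm across, 55 mm tall, bystander; origin at the centre of its underside.
There are look-alikes about, which are no part of the job. What is shaped like the knife but blue is not meant.

How it is judged (in metres and radians):
On the way:
1. the knife, bearing on the tin with its tip in under the lid's edge, has levered the lid up by 2.5 mm (value of joint lid above 0.0025 m and horizontal distance between knife_tip and tin below 0.043 m and contact force between knife and tin above 2 N), for 0.1 s.
At the end, for the whole second after the job is handed in: The lid stands at least 2.5 mm up from fully home, the tin upright (within 3 degrees) near its place and the knife lying still on the worktop, clear of the tin (value of joint lid above 0.0025 m and angle between tin's own z axis and vertical below 0.05 rad and height (world z) of each of knife_tip, knife_grip below 0.01 m and contact force between knife and tin below 0.05 N and linear speed of knife below 0.02 m/s); the robot touches nothing.
It fails at once if the tin is shoved or tipped: moved more than 15 mm or tilted more than 6 degrees (distance of tin from where it was at the start of the episode above 0.015 m or angle between tin's own z axis and vertical above 0.105 rad).
It fails at once if the ledge is dented: with its tip not yet under the lid, the knife presses on the tin with more than 4 N (horizontal distance between knife_tip and tin above 0.043 m and contact force between knife and tin above 4 N and value of joint lid below 0.002 m).
It fails at once if the fingers touch the tin or its lid (contact force between the fingers and tin above 1 N).
It fails at once if the knife is forced: it loads the tin and lid with more than 40 N in all (contact force between knife and tin above 40 N).
It fails at once if a bystander (mug, honey jar or timer) is moved more than 20 mm (distance of any of mug, honey_jar, timer from where it was at the start of the episode above 0.02 m).
It also fails if it takes over 58 s, if anything falls off the work surface, if the arm or the gripper's body presses on something with over 40 N, if the wrist force passes 120 N, or if a joint passes its speed limit or range.

## Working session

There is one attempt and no reset: what is moved stays moved. The work goes in short steps, Python scripts to look and compute and a tool call to move; the robot and the scene stay as the last step left them, time stands still between calls to the robot, and variables do not carry over. Pictures are saved under pics/ and viewed, at most 10 in all, crops included, and the job is handed in when it is done.

Besides the shell and the picture viewer there is one more tool, called after ">>>" as name([rows], argument=value, ...), one row to a line, values as JSON. carry_out: Moves the arm, as the interface text tells. Its arguments: {"type":"object","properties":{"slide":{"type":"array"},"roll":{"type":"array"},"claw":{"type":"array"}},"required":["slide","roll","claw"]}

```bash
mkdir -p pics
cat > h.py <<'E'
import numpy as np, cv2
from scipy.spatial.transform import Rotation as R
from bench import *
def ray(p,uv):
    K=p["mtx"]; d=(np.array(uv,float)-[K[0][2],K[1][2]])/[K[0][0],K[1][1]]
    s=d.copy()
    for _ in range(20): s=d/(1+p["k1"]*(s@s))
    return np.array([s[0],-s[1],-1.])
def Tw(p,st=None):
    if "world_from_camera" in p: return np.array(p["world_from_camera"])
    T=np.eye(4); T[:3,:3]=R.from_quat(st["ee_rot"]).as_matrix(); T[:3,3]=st["position"]
    return T@np.array(p["T_tool_cam"])
def at_z(p,uv,z,st=None):
    T=Tw(p,st); d=T[:3,:3]@ray(p,uv); o=T[:3,3]; return o+d*(z-o[2])/d[2]
def at_depth(p,uv,st=None):
    c,r=int(round(uv[0])),int(round(uv[1])); zm=p["z_map"][max(r-1,0):r+2,max(c-1,0):c+2]; z=np.median(zm)
    T=Tw(p,st); return (T@np.append(ray(p,uv)*z,1))[:3]
def cloud(p,st=None):
    K=np.array(p["mtx"]);h,w=p["z_map"].shape
    u,v=np.meshgrid(np.arange(w),np.arange(h)); d=np.stack([(u-K[0,2])/K[0,0],(v-K[1,2])/K[1,1]],-1); s=d.copy()
    for _ in range(15): s=d/(1+p["k1"]*(s**2).sum(-1,keepdims=True))
    z=p["z_map"]; P=np.stack([s[...,0]*z,-s[...,1]*z,-z],-1); T=Tw(p,st)
    return P@T[:3,:3].T+T[:3,3]
def save(p,n): cv2.imwrite(f"pics/{n}.png",p["img"][:,:,::-1])
E
python3 - <<'E'
from h import *
np.set_printoptions(precision=1,suppress=True)
st=read_state(); print(st["clock"],st["position"],st["ee_rot"],grip_point_offset,st["contact_force"])
ims=[]
for n in ["scene","side","wrist"]:
    p=get_image(n); save(p,n+"0"); ims.append(p["img"])
    for t in ["tin","knife","knife_tip","knife_grip","mug","honey_jar","timer"]:
        for d in place_of(p,t)[:3]:
            if d["conf"]>.2: print(n,t,round(d["conf"],2),np.array(d["at"]),"z0:",at_z(p,d["at"],6 if "knife" in t else 0,st)[:2],"d:",at_depth(p,d["at"],st))
E
```

```text
0.0 [624.8   0.  403.6] [-0.7  0.7  0.  -0. ] 154.70000000000002 [ 0.3 -0.6  1.1]
scene tin 0.58 [364.7 243.8] z0: [628.1  -0.1] d: [584.9 -20.7  32.6]
scene knife 0.77 [256.7 236. ] z0: [492.3 255.4] d: [489.9 253.5   8.1]
scene knife 0.55 [283.3 277.7] z0: [386.   91.6] d: [380.1  87.3  11.8]
scene knife_tip 0.57 [268.3 216.7] z0: [588.8 289.2] d: [586.2 287.2   8. ]
scene knife_grip 0.83 [252.3 241.8] z0: [464.1 248.1] d: [458.2 243.   11.3]
scene mug 0.98 [419.  263.4] z0: [ 626.6 -154.1] d: [ 570.  -172.5   42.9]
scene honey_jar 0.77 [420.5 236.6] z0: [ 742.2 -110.2] d: [ 639.7 -144.2   69.7]
scene timer 0.69 [182.7 225.1] z0: [428.3 467.5] d: [418.6 456.2   9.1]
side tin 0.9 [312.6 189.9] z0: [622.9  14. ] d: [612.7  47.6  25.8]
side knife 0.74 [327.6 245.1] z0: [495.1 278. ] d: [496.4 273.1   1.3]
side knife 0.72 [371.8 216.1] z0: [395.3 102.6] d: [395.1 103.9   7.1]
side knife_tip 0.73 [291.7 244.8] z0: [599.2 308.5] d: [603.1 298.   -4.3]
side knife_tip 0.66 [341.3 216.1] z0: [489.9 131.6] d: [492.1 121.7  -2.2]
side knife_grip 0.73 [335.8 244.9] z0: [471.6 269.9] d: [472.3 266.9   3.1]
side knife_grip 0.7 [381.  215.2] z0: [367.6  89.3] d: [366.8  95.4  11. ]
side mug 0.73 [325.  166.4] z0: [ 621.8 -140.5] d: [585.7  -7.5  91.7]
side honey_jar 0.9 [289.9 164.7] z0: [ 750. -113.] d: [736.6 -75.9  26.1]
side timer 0.74 [326.4 303.1] z0: [438. 494.] d: [433.9 509.6  18.4]
wrist tin 0.64 [320.6 177.9] z0: [626.6   4.2] d: [626.1 -15.7 101.7]
wrist knife 0.7 [489.8 244. ] z0: [394.5  95.5] d: [397.1  93.7  10. ]
wrist knife 0.42 [399.5 345.3] z0: [506.8 262.8] d: [508.1 259.3   9.9]
wrist knife_grip 0.84 [516.1 238.1] z0: [359.8  86.8] d: [363.8  84.5  11.5]
wrist mug 0.56 [325.   43.8] z0: [ 621.1 -153.7] d: [ 622.  -131.   100.1]
wrist honey_jar 0.6 [227.9  88.9] z0: [ 737.9 -104.7] d: [710.7 -96.2  89.7]
```

View pics/scene0.png

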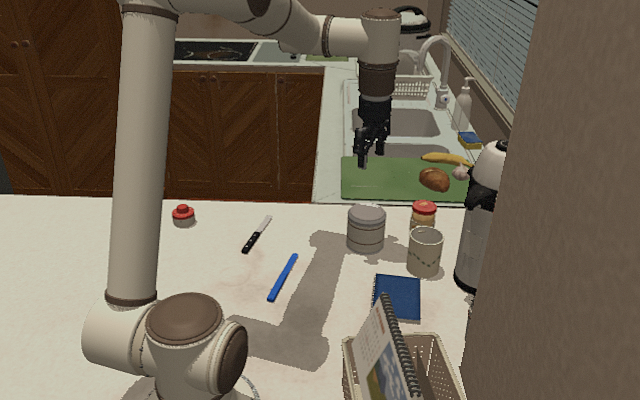

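View pics/wrist0.png

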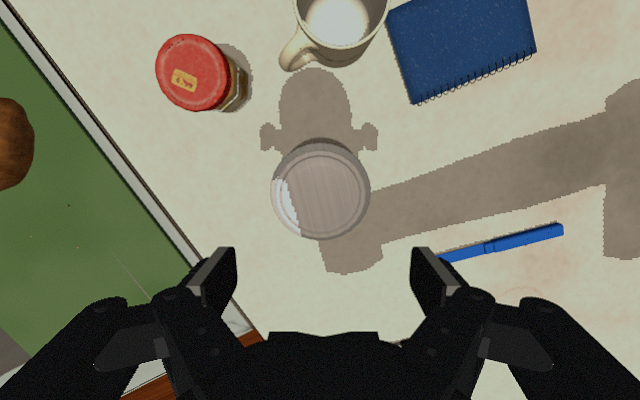

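The scene view shows the black knife at (256,236), the blue look-alike at (283,278), the tin at (365,228), the mug at (425,250) and the jar at (424,215). The wrist view has the tin centred at (320,190). I'll move above the black knife with the fingers across it.

>>> carry_out([
  [-0.256,0.158,0.02],
  [-0.256,0.158,0.02],
  [-0.256,0.158,0.02],
  [-0.256,0.158,0.02],
  [-0.256,0.158,0.02],
  [-0.256,0.158,0.02],
  [-0.256,0.158,0.02],
  [-0.256,0.158,0.02],
], roll=[-107,-107,-107,-107,-107,-107,-107,-107], claw=[0.04,0.04,0.04,0.04,0.04,0.04,0.04,0.04])

```text
clock: 2.2
position: [466.8, 256.3, 384.8]
ee_rot: [0.999, -0.032, 0.0, -0.0]
contact_force: [0.3, -1.2, -0.4]
gripper_width: 39.9
grasp_force: 0.0
```

>>> carry_out([
  [0,0,0],
  [0,0,0],
  [0,0,0],
  [0,0,0],
], roll=[-22,-22,-22,-22], claw=[0.04,0.04,0.04,0.04])

```text
clock: 2.7
position: [467.0, 256.0, 384.8]
ee_rot: [0.988, 0.155, 0.0, -0.0]
contact_force: [-0.3, -0.8, 0.4]
gripper_width: 40.1
grasp_force: 0.0
```

```bash
cat >> h.py <<'E'
np.set_printoptions(precision=2,suppress=True)
def pose():
    st=read_state(); M=R.from_quat(st["ee_rot"]).as_matrix(); p=np.array(st["position"])
    return st,M,p
def show():
    st,M,p=pose(); print("t",st["clock"],"p",p,"toolx yaw",np.degrees(np.arctan2(M[1,0],M[0,0])),"z",M[:,2],"F",np.array(st["contact_force"]),"T",np.array(st["wrist_torque"]),"w",st["gripper_width"],"q",np.array(st["joints"])); return st
E
python3 - <<'E'
from h import *
st=show(); p=get_image("wrist"); save(p,"wrist1")
for t in ["knife","knife_tip","knife_grip"]:
    for d in place_of(p,t)[:3]: print(t,round(d["conf"],2),np.array(d["at"]),at_z(p,d["at"],6,st)[:2],at_depth(p,d["at"],st))
E
```

```text
t 2.7 p [466.97 256.   384.78] toolx yaw 17.79956163532998 z [ 0.  0. -1.] F [-0.33 -0.76  0.45] T [-0.01  0.02 -0.  ] w 40.13552030017162 q [ 0.81  0.24 -0.25  0.   -1.08  1.08]
knife 0.83 [326.5 144.7] [505.75 263.3 ] [506.09 263.47  10.59]
knife_tip 0.74 [327.7  56.5] [596.58 291.38] [596.21 291.29   7.95]
knife_tip 0.67 [427.5 194.6] [486.05 125.49] [486.14 125.77   6.65]
knife_grip 0.73 [417.5 288.2] [360.67  86.15] [484.27 223.25 257.62]
knife_grip 0.62 [323.4 176.7] [468.1  255.06] [469.2  255.42  12.  ]
```

View pics/wrist1.png

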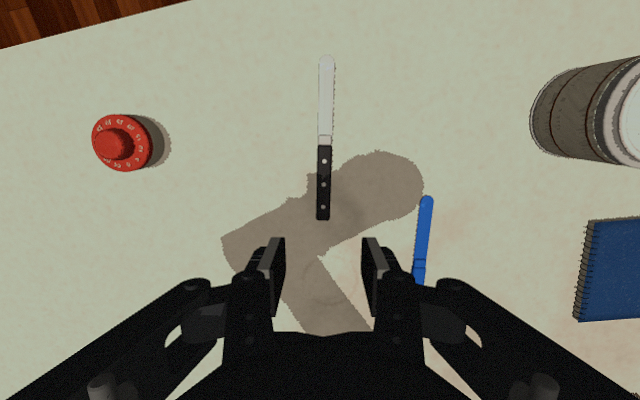

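The picture shows the black knife vertical in the image, butt at (323,220) and tip at (327,55). The grip point is within 2 mm of the tool axis, so I'll trim the yaw by 2 degrees, descend and grasp.

>>> carry_out([
  [0.001,0.0015,0.06],
  [0.001,0.0015,0.12],
  [0.001,0.0015,0.17],
  [0.001,0.0015,0.195],
  [0.001,0.0015,0.208],
  [0.001,0.0015,0.2105],
  [0.001,0.0015,0.2105],
  [0.001,0.0015,0.2105],
], roll=[2,2,2,2,2,2,2,2], claw=[0.04,0.04,0.04,0.04,0.03,0.03,0.01,0.01])

```text
clock: 3.9
position: [468.6, 255.2, 175.3]
ee_rot: [0.99, 0.139, 0.001, -0.001]
contact_force: [0.3, -0.8, -1.4]
gripper_width: 15.9
grasp_force: 61.1
```

>>> carry_out([
  [0,0,0],
  [0,0,0],
  [0,0,0],
  [0,0,0],
], roll=[0,0,0,0], claw=[0.01,0.01,0.01,0.01])

```text
clock: 4.4
position: [468.6, 255.2, 175.1]
ee_rot: [0.99, 0.139, 0.001, -0.0]
contact_force: [-0.9, -0.3, 5.0]
gripper_width: 15.4
grasp_force: 62.0
```

>>> carry_out([
  [0,0,-0.03],
  [0,0,-0.08],
  [0,0,-0.13],
  [-0.042,0.101,-0.15],
  [-0.042,0.101,-0.15],
  [-0.042,0.101,-0.15],
  [-0.042,0.101,-0.15],
  [-0.042,0.101,-0.15],
], roll=[0,0,5,15,25,35,45,56], claw=[0.01,0.01,0.01,0.01,0.01,0.01,0.01,0.01])

```text
clock: 5.4
position: [455.5, 145.8, 324.0]
ee_rot: [0.939, -0.344, -0.0, 0.0]
contact_force: [0.3, 0.7, -0.3]
gripper_width: 15.9
grasp_force: 61.2
```

>>> carry_out([
  [0,0,0],
  [0,0,0],
], roll=[0,0], claw=[0.01,0.01])

```text
clock: 5.65
position: [455.6, 146.2, 324.0]
ee_rot: [0.941, -0.339, -0.0, 0.0]
contact_force: [0.4, -0.2, -1.1]
gripper_width: 15.6
grasp_force: 61.2
```

Run:
```python
from h import *
st=show(); p=get_image("wrist"); save(p,"wrist2"); C=cloud(p,st); np.save("c2.npy",C)
for t in ["knife","knife_tip","knife_grip","tin","lid"]:
    for d in place_of(p,t)[:2]: print(t,round(d["conf"],2),np.array(d["at"]),at_depth(p,d["at"],st))
for n in ["scene","side"]:
    p=get_image(n); save(p,n+"2")
    for t in ["knife_tip","knife_grip"]:
        for d in place_of(p,t)[:2]: print(n,t,round(d["conf"],2),np.array(d["at"]),at_depth(p,d["at"],st))
    c=cloud(p); m=(np.hypot(c[...,0]-626,c[...,1]-3)<47)&(c[...,2]>85)&(c[...,2]<145); print(n,m.sum(),np.histogram(c[m][:,2],np.arange(85,145,4)))
m=(np.hypot(C[...,0]-626,C[...,1]-3)<60)&(C[...,2]>85)&(C[...,2]<145); P=C[m]; print(len(P),np.histogram(P[:,2],np.arange(85,145,2)))
```

```text
t 5.65 p [455.65 146.21 324.03] toolx yaw -39.6505905457708 z [-0. -0. -1.] F [ 0.45 -0.24 -1.12] T [-0.01  0.01 -0.01] w 15.58777523236902 q [ 0.65  0.22 -0.46 -0.   -0.9   0.23]
knife 0.9 [394.  206.8] [395.9  100.68  10.85]
knife 0.87 [323.  181.9] [486.16 119.83 159.55]
knife_grip 0.95 [324.3 251.3] [458.92 141.58 161.22]
knife_grip 0.64 [423.6 221.6] [364.1   86.61  12.15]Traceback (most recent call last):
  File "<stdin>", line 4, in <module>
ValueError: it knows: honey_jar, knife, knife_grip, knife_tip, mug, timer, tin
```

View pics/wrist2.png

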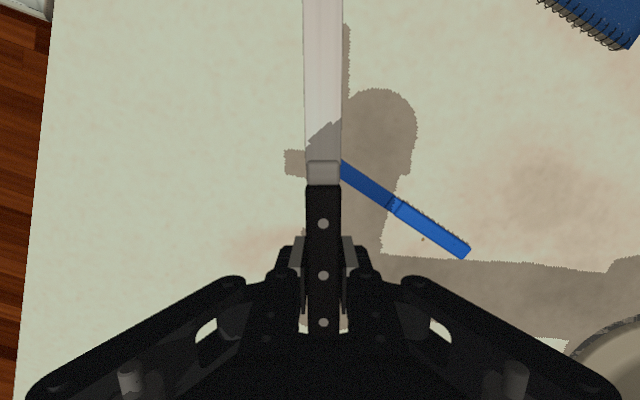

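The knife is held level and centred, with its blade running off the top edge of the picture at (323,0). Next I'll fix the tin and the tip from the fixed cameras.

```bash
cat > m.py <<'E'
from h import *
from scipy.optimize import least_squares
st=show(); M=R.from_quat(st["ee_rot"]).as_matrix()
print("tool-predicted tip xy", np.array(st["position"])+M@[131.5,0,168])
for n in ["scene","side"]:
    p=get_image(n)
    import sys; save(p,n+sys.argv[1])
    for t in ["knife_tip","knife_grip"]:
        for d in place_of(p,t)[:2]: print(n,t,round(d["conf"],2),np.array(d["at"]),at_depth(p,d["at"]))
    c=cloud(p); r=np.hypot(c[...,0]-626,c[...,1]-3)
    m=(r<46)&(c[...,2]>85)&(c[...,2]<140); h,e=np.histogram(c[m][:,2],np.arange(85,141,3)); print(n,m.sum(),h)
    top=np.median(c[m&(r<30)][:,2]); mt=(r<70)&(abs(c[...,2]-top)<3); print("top z",top,"top centroid",c[mt].mean(0)[:2],mt.sum())
    m=(r<75)&(c[...,2]>15)&(c[...,2]<80); P=c[m][:,:2]
    f=least_squares(lambda q:np.hypot(P[:,0]-q[0],P[:,1]-q[1])-50,[626,3],loss="soft_l1"); print("cyl",f.x,len(P),np.median(abs(f.fun)))
E
python3 m.py 2
```

```text
t 5.9 p [455.75 146.3  324.17] toolx yaw -39.754545394487174 z [-0. -0. -1.] F [ 0.49  0.61 -0.09] T [ 0.   -0.    0.02] w 15.776001024752473 q [ 0.65  0.22 -0.46 -0.   -0.9   0.23]
tool-predicted tip xy [556.83  62.2  156.16]
scene knife_tip 0.93 [294.  252.6] [484.96 128.72   5.8 ]
scene knife_tip 0.86 [332.7 196.9] [558.42  62.16 155.84]
scene knife_grip 0.8 [274.1 281.9] [367.73 105.62  -0.64]
scene knife_grip 0.6 [287.6 205.7] [461.52 129.37 156.25]
scene 608 [ 14   9  39  58  76 341  70   1   0   0   0   0   0   0   0   0   0   0]
top z 101.6417253460852 top centroid [626.16  -1.1 ] 478
cyl [629.52   0.63] 809 1.1581700197160103
side knife_tip 0.66 [325.9 164.8] [563.17  64.7  148.19]
side knife_tip 0.63 [341.1 216.8] [492.08 124.35  -3.12]
side knife_grip 0.62 [353.3 185.3] [450.84 161.12 157.51]
side knife_grip 0.61 [381.9 215.4] [364.57  89.75   6.23]
side 343 [  6  24  24  68 121  87  12   1   0   0   0   0   0   0   0   0   0   0]
top z 99.17711873699426 top centroid [629.06   5.37] 236
cyl [630.53   2.55] 433 1.70884110904084
```

>>> carry_out([
  [0.02,0,0.01],
  [0.035,0,0.025],
  [0.041,0,0.04],
  [0.041,0,0.045],
  [0.041,0,0.045],
], roll=[0,0,0,0,0], claw=[0.01,0.01,0.01,0.01,0.01])

```text
clock: 6.82
position: [487.0, 120.1, 278.6]
ee_rot: [0.94, -0.34, -0.0, 0.001]
contact_force: [-0.5, 0.4, -0.5]
gripper_width: 15.5
grasp_force: 61.2
```

```bash
python3 m.py 3
python3 - <<'E'
import cv2,numpy as np
a=cv2.imread("pics/scene3.png")[180:280,290:420]; b=cv2.imread("pics/side3.png")[120:220,250:380]
f=lambda i:cv2.resize(i,None,fx=3,fy=3,interpolation=cv2.INTER_CUBIC)
cv2.imwrite("pics/crop3.png",np.hstack([f(a),f(b)]))
E
```

```text
t 6.825 p [487.02 120.05 278.61] toolx yaw -39.790912346832506 z [-0. -0. -1.] F [-0.51  0.36 -0.54] T [ 0.03 -0.   -0.03] w 15.513879084608083 q [ 0.57  0.31 -0.46  0.   -0.8   0.31]
tool-predicted tip xy [587.85  35.76 110.55]
scene knife_tip 0.81 [293.5 249.8] [502.01 142.11  -0.72]
scene knife_tip 0.79 [349.6 210.4] [607.6   39.32 100.27]
scene knife_grip 0.71 [277.4 282.6] [358.13  88.52  11.28]
scene knife_grip 0.57 [299.9 219.9] [473.3  102.15 119.68]
scene 605 [ 11   7  48  45  78 336  80   0   0   0   0   0   0   0   0   0   0   0]
top z 101.49419190255674 top centroid [626.34  -1.21] 477
cyl [629.43   0.41] 799 1.1201739892137823
side knife_tip 0.57 [345.8 214. ] [481.01 105.33  -3.48]
side knife_tip 0.5 [320.  169.7] [589.1   41.86 109.4 ]
side knife_grip 0.74 [380.3 215.5] [368.67  97.98  11.25]
side knife_grip 0.59 [340.3 188.7] [495.31 139.43 120.2 ]
side 326 [  4  16  21  43 132  94  16   0   0   0   0   0   0   0   0   0   0   0]
top z 98.97535989070786 top centroid [630.2    5.69] 236
cyl [630.32   2.86] 432 1.699686897235786
```

View pics/crop3.png

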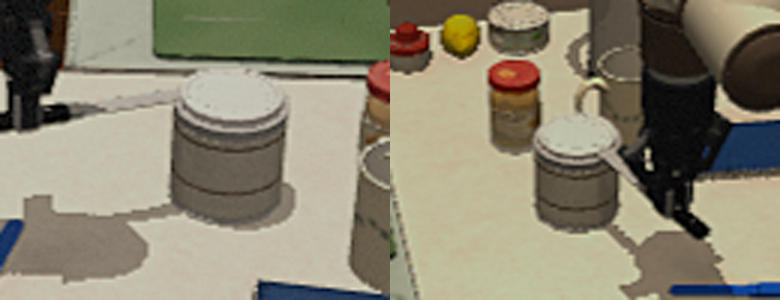

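The crops show the blade tip just above the near edge of the lid, at about (183,93) in the left one and (602,148) in the right one. From here I'll feel downward, using the wrist torque as the touch sensor.

>>> carry_out([
  [0.001,0,0.002],
  [0.002,0,0.004],
  [0.002,0,0.005],
  [0.002,0,0.005],
], roll=[0,0,0,0], claw=[0.01,0.01,0.01,0.01])

```text
clock: 7.62
position: [488.8, 118.7, 274.0]
ee_rot: [0.94, -0.34, -0.0, 0.0]
contact_force: [-0.2, 0.7, -0.3]
gripper_width: 15.4
grasp_force: 61.2
```

```bash
cat > f.py <<'E'
from h import *
import sys
n=int(sys.argv[1]) if len(sys.argv)>1 else 4
Fs=[];Ts=[]
for i in range(n):
    if i: get_image("side")
    st,M,p=pose(); Fs.append(M.T@np.array(st["contact_force"])); Ts.append(M.T@np.array(st["wrist_torque"]))
x=np.array([np.cos(np.radians(-39.8)),np.sin(np.radians(-39.8)),0])
print("t",st["clock"],"p",p,"along",p@x,"Ftool",np.mean(Fs,0),"Ttool",np.mean(Ts,0),"sd",np.std(Ts,0),"w",st["gripper_width"])
E
python3 f.py 5
```

```text
t 7.825 p [488.8  118.73 274.23] along 299.53885551997695 Ftool [-0.21 -0.08  1.05] Ttool [ 0.01 -0.03  0.  ] sd [0.03 0.03 0.01] w 15.792952738603226
```

>>> carry_out([
  [0,0,0.0005],
  [0,0,0.001],
  [0,0,0.0015],
  [0,0,0.0015],
], roll=[0,0,0,0], claw=[0.01,0.01,0.01,0.01])

```text
clock: 8.32
position: [488.8, 118.7, 272.7]
ee_rot: [0.94, -0.34, -0.0, 0.0]
contact_force: [0.4, 0.4, -1.5]
gripper_width: 16.0
grasp_force: 61.2
```

```bash
python3 f.py 3
```

```text
t 8.425 p [488.8  118.75 272.7 ] along 299.5203223869142 Ftool [ 0.1  -0.26  1.3 ] Ttool [-0.02 -0.    0.  ] sd [0.02 0.02 0.04] w 15.51223884581298
```

>>> carry_out([
  [0,0,0.0005],
  [0,0,0.001],
  [0,0,0.001],
  [0,0,0.001],
], roll=[0,0,0,0], claw=[0.01,0.01,0.01,0.01])

```text
clock: 8.93
position: [488.8, 118.7, 271.7]
ee_rot: [0.94, -0.34, -0.0, 0.0]
contact_force: [-0.4, -0.3, -0.3]
gripper_width: 15.7
grasp_force: 61.2
```

```bash
python3 f.py 3
```

```text
t 9.025 p [488.82 118.74 271.73] along 299.54305723283574 Ftool [-0.04 -0.15  0.52] Ttool [-0.01 -0.01  0.02] sd [0.02 0.01 0.04] w 15.556525727359078
```

>>> carry_out([
  [0,0,0.0005],
  [0,0,0.001],
  [0,0,0.001],
], roll=[0,0,0], claw=[0.01,0.01,0.01])

```text
clock: 9.4
position: [488.8, 118.7, 270.6]
ee_rot: [0.94, -0.34, -0.0, 0.0]
contact_force: [-0.6, 0.4, -0.6]
gripper_width: 15.5
grasp_force: 61.2
```

```bash
python3 f.py 3
```

```text
t 9.5 p [488.79 118.73 270.69] along 299.5309457884804 Ftool [ 0.02 -0.    0.49] Ttool [ 0.01 -0.01  0.02] sd [0.02 0.02 0.01] w 15.76269871652675
```

>>> carry_out([
  [0,0,0.0004],
  [0,0,0.0007],
  [0,0,0.0007],
], roll=[0,0,0], claw=[0.01,0.01,0.01])

```text
clock: 9.88
position: [488.8, 118.7, 270.0]
ee_rot: [0.94, -0.34, -0.0, 0.0]
contact_force: [0.0, 1.0, -1.5]
gripper_width: 15.3
grasp_force: 61.2
```

```bash
python3 f.py 3
```

```text
t 9.975 p [488.78 118.71 270.02] along 299.5356857683697 Ftool [-0.38 -0.29  0.85] Ttool [-0.01 -0.02  0.01] sd [0.02 0.01 0.01] w 15.430047636212032
```

>>> carry_out([
  [0,0,0.0004],
  [0,0,0.0008],
  [0,0,0.0008],
], roll=[0,0,0], claw=[0.01,0.01,0.01])

```text
clock: 10.35
position: [488.8, 118.7, 269.1]
ee_rot: [0.94, -0.34, -0.0, 0.0]
contact_force: [-0.5, -0.0, -0.8]
gripper_width: 15.4
grasp_force: 61.2
```

```bash
python3 f.py 2
```

```text
t 10.4 p [488.8  118.72 269.18] along 299.5438484175032 Ftool [0.01 0.1  0.53] Ttool [-0.04 -0.01  0.02] sd [0.05 0.03 0.01] w 15.542629520053369
```

>>> carry_out([
  [0,0,0.0004],
  [0,0,0.0008],
  [0,0,0.0008],
], roll=[0,0,0], claw=[0.01,0.01,0.01])

```text
clock: 10.78
position: [488.8, 118.7, 268.4]
ee_rot: [0.94, -0.34, -0.0, 0.0]
contact_force: [-0.6, -1.0, -1.4]
gripper_width: 15.6
grasp_force: 61.2
```

```bash
python3 f.py 2
```

```text
t 10.825 p [488.77 118.71 268.37] along 299.52683149488183 Ftool [-0.27  0.41  0.99] Ttool [-0.   -0.01  0.02] sd [0.02 0.01 0.01] w 15.4942330707522
```

>>> carry_out([
  [0,0,0.0004],
  [0,0,0.0008],
  [0,0,0.0008],
], roll=[0,0,0], claw=[0.01,0.01,0.01])

```text
clock: 11.2
position: [488.8, 118.7, 267.6]
ee_rot: [0.94, -0.34, -0.0, 0.0]
contact_force: [-0.7, 0.2, -1.5]
gripper_width: 15.5
grasp_force: 61.2
```

```bash
python3 f.py 2
```

```text
t 11.25 p [488.79 118.73 267.59] along 299.5313646170853 Ftool [-0.56 -0.01  0.87] Ttool [ 0.01 -0.05 -0.02] sd [0.01 0.03 0.02] w 15.698924539855257
```

>>> carry_out([
  [0,0,0.0005],
  [0,0,0.001],
  [0,0,0.001],
], roll=[0,0,0], claw=[0.01,0.01,0.01])

```text
clock: 11.62
position: [488.8, 118.7, 266.6]
ee_rot: [0.94, -0.34, -0.0, 0.0]
contact_force: [0.4, 0.3, -0.8]
gripper_width: 15.5
grasp_force: 61.2
```

```bash
python3 f.py 2
```

```text
t 11.675 p [488.78 118.72 266.58] along 299.53354223658056 Ftool [-0.48 -0.13  0.63] Ttool [-0.03 -0.03 -0.04] sd [0.03 0.01 0.02] w 15.550991131157728
```

>>> carry_out([
  [0,0,0.0004],
  [0,0,0.0008],
  [0,0,0.0008],
], roll=[0,0,0], claw=[0.01,0.01,0.01])

```text
clock: 12.05
position: [488.8, 118.7, 265.8]
ee_rot: [0.94, -0.34, -0.0, 0.0]
contact_force: [-0.2, 0.5, -1.1]
gripper_width: 15.8
grasp_force: 61.2
```

```bash
python3 f.py 2
```

```text
t 12.1 p [488.8  118.72 265.82] along 299.5373211545092 Ftool [-0.09  0.5   0.86] Ttool [ 0.01 -0.01 -0.04] sd [0.02 0.02 0.01] w 15.715609385703926
```

>>> carry_out([
  [0,0,0.0003],
  [0,0,0.0006],
  [0,0,0.0006],
], roll=[0,0,0], claw=[0.01,0.01,0.01])

```text
clock: 12.48
position: [488.8, 118.8, 265.2]
ee_rot: [0.94, -0.34, 0.0, -0.0]
contact_force: [-1.2, 0.9, -0.1]
gripper_width: 15.5
grasp_force: 61.2
```

```bash
python3 f.py 2
```

```text
t 12.525 p [488.79 118.75 265.25] along 299.5180934384153 Ftool [-1.05 -0.04  0.  ] Ttool [-0.05  0.02  0.  ] sd [0.03 0.01 0.01] w 15.243903973739522
```

>>> carry_out([
  [0,0,0.0003],
  [0,0,0.0006],
  [0,0,0.0006],
], roll=[0,0,0], claw=[0.01,0.01,0.01])

```text
clock: 12.9
position: [488.8, 118.8, 264.7]
ee_rot: [0.94, -0.34, 0.0, -0.0]
contact_force: [-0.3, 0.5, 0.1]
gripper_width: 15.5
grasp_force: 61.3
```

```bash
python3 f.py 2
```

```text
t 12.95 p [488.8  118.74 264.63] along 299.5291823705492 Ftool [-0.34  0.15 -0.15] Ttool [-0.08 -0.02  0.03] sd [0.01 0.01 0.03] w 16.067500168087616
```

```bash
python3 f.py 8
```

```text
t 13.3 p [488.82 118.75 264.65] along 299.53600638091615 Ftool [-0.74  0.24 -0.6 ] Ttool [-0.07 -0.01  0.01] sd [0.02 0.03 0.03] w 15.493609129856184
```

>>> carry_out([
  [0,0,-0.0006],
  [0,0,-0.0012],
  [0.0007,0,-0.0012],
  [0.0014,0,-0.0012],
  [0.002,0,-0.0012],
  [0.002,0,-0.0012],
], roll=[0,0,0,0,0,0], claw=[0.01,0.01,0.01,0.01,0.01,0.01])

```text
clock: 14.05
position: [490.4, 117.4, 265.8]
ee_rot: [0.94, -0.34, -0.0, 0.0]
contact_force: [-0.7, -1.0, -1.1]
gripper_width: 15.6
grasp_force: 61.2
```

```bash
python3 f.py 4
```

```text
t 14.2 p [490.32 117.44 265.79] along 301.5310525753923 Ftool [-0.26  0.44  0.73] Ttool [-0.01  0.01  0.  ] sd [0.04 0.02 0.04] w 15.477104843954038
```

>>> carry_out([
  [0.0005,0,0],
  [0.001,0,0],
  [0.0015,0,0],
  [0.0015,0,0],
], roll=[0,0,0,0], claw=[0.01,0.01,0.01,0.01])

```text
clock: 14.7
position: [491.5, 116.4, 265.8]
ee_rot: [0.94, -0.34, 0.0, 0.0]
contact_force: [-0.2, 0.4, -0.6]
gripper_width: 15.9
grasp_force: 61.2
```

```bash
python3 f.py 3
```

```text
t 14.8 p [491.5  116.49 265.84] along 303.0465393186299 Ftool [ 0.03 -0.63  0.37] Ttool [-0.02 -0.    0.02] sd [0.01 0.01 0.03] w 15.661413134782324
```

>>> carry_out([
  [0.0005,0,0],
  [0.001,0,0],
  [0.0015,0,0],
  [0.0015,0,0],
], roll=[0,0,0,0], claw=[0.01,0.01,0.01,0.01])

```text
clock: 15.3
position: [492.7, 115.5, 265.8]
ee_rot: [0.94, -0.34, 0.0, -0.0]
contact_force: [0.6, -0.3, -0.8]
gripper_width: 15.4
grasp_force: 61.2
```

```bash
python3 f.py 3
```

```text
t 15.4 p [492.65 115.51 265.79] along 304.55033751106583 Ftool [-0.27 -0.45  0.65] Ttool [ 0.01 -0.03  0.02] sd [0.02 0.01 0.02] w 15.66369663549132
```

>>> carry_out([
  [0.0005,0,0],
  [0.001,0,0],
  [0.0015,0,0],
  [0.0015,0,0],
], roll=[0,0,0,0], claw=[0.01,0.01,0.01,0.01])

```text
clock: 15.9
position: [493.8, 114.5, 265.8]
ee_rot: [0.94, -0.34, 0.0, -0.0]
contact_force: [-1.0, -0.1, -1.5]
gripper_width: 15.5
grasp_force: 61.2
```

```bash
python3 f.py 3
```

```text
t 16.0 p [493.79 114.54 265.81] along 306.0517646688402 Ftool [ 0.03 -0.23  1.25] Ttool [-0.   -0.01  0.03] sd [0.01 0.   0.01] w 15.392261345162762
```

>>> carry_out([
  [0.0005,0,0],
  [0.001,0,0],
  [0.0015,0,0],
  [0.0015,0,0],
], roll=[0,0,0,0], claw=[0.01,0.01,0.01,0.01])

```text
clock: 16.5
position: [495.0, 113.6, 265.8]
ee_rot: [0.94, -0.34, 0.0, -0.0]
contact_force: [-0.1, -0.2, -0.2]
gripper_width: 15.7
grasp_force: 61.2
```

```bash
python3 f.py 3
```

```text
t 16.6 p [494.94 113.59 265.8 ] along 307.5426510218231 Ftool [0.4  0.12 0.22] Ttool [-0.03  0.01 -0.01] sd [0.01 0.01 0.03] w 15.448627592193741
```

>>> carry_out([
  [0.0005,0,0],
  [0.001,0,0],
  [0.0015,0,0],
  [0.0015,0,0],
], roll=[0,0,0,0], claw=[0.01,0.01,0.01,0.01])

```text
clock: 17.1
position: [496.1, 112.6, 265.8]
ee_rot: [0.94, -0.34, 0.0, 0.0]
contact_force: [-0.2, -0.1, -0.8]
gripper_width: 15.7
grasp_force: 61.2
```

```bash
python3 f.py 3
```

```text
t 17.2 p [496.1  112.65 265.83] along 309.0378781764665 Ftool [-0.38  0.7   0.96] Ttool [ 0.   -0.01 -0.01] sd [0.01 0.01 0.02] w 15.37326382677413
```

Run:
```python
from h import *
f=lambda i:cv2.resize(i,None,fx=6,fy=6,interpolation=cv2.INTER_CUBIC)
a=get_image("scene")["img"][192:252,325:390,::-1]; b=get_image("side")["img"][148:208,290:355,::-1]
cv2.imwrite("pics/crop4.png",np.hstack([f(a),f(b)]))
```

```text
(no output)
```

View pics/crop4.png

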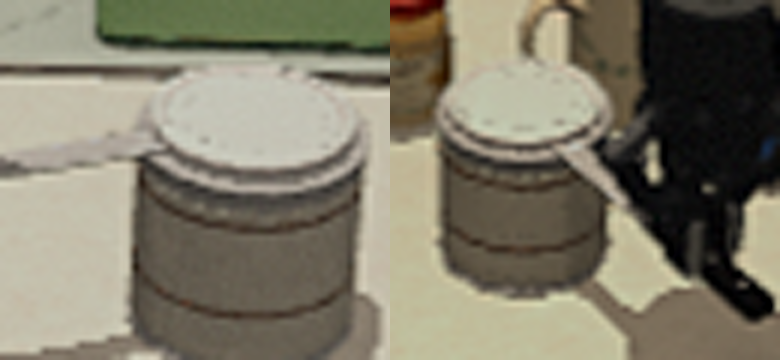

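The crops show the blade running in under the lid's edge, at about (160,145) on the left and (560,148) on the right. I'll go deeper until it feels the neck.

>>> carry_out([
  [0.0005,0,0],
  [0.001,0,0],
  [0.0015,0,0],
  [0.0015,0,0],
], roll=[0,0,0,0], claw=[0.01,0.01,0.01,0.01])

```text
clock: 17.8
position: [497.3, 111.6, 265.8]
ee_rot: [0.94, -0.34, 0.0, -0.0]
contact_force: [-0.2, -0.5, -1.0]
gripper_width: 16.0
grasp_force: 61.2
```

```bash
python3 f.py 3
```

```text
t 17.9 p [497.24 111.66 265.8 ] along 310.5464814589544 Ftool [-0.13 -0.04  1.15] Ttool [0.01 0.01 0.  ] sd [0.02 0.02 0.04] w 16.06375582128688
```

>>> carry_out([
  [0.0005,0,0],
  [0.001,0,0],
  [0.001,0,0],
  [0.001,0,0],
], roll=[0,0,0,0], claw=[0.01,0.01,0.01,0.01])

```text
clock: 18.4
position: [498.0, 111.0, 265.8]
ee_rot: [0.94, -0.34, 0.0, -0.0]
contact_force: [-0.2, 0.0, -1.6]
gripper_width: 15.5
grasp_force: 61.2
```

```bash
python3 f.py 3
```

```text
t 18.5 p [498.03 111.04 265.81] along 311.5490638768439 Ftool [0.14 0.1  1.13] Ttool [-0.01  0.03  0.04] sd [0.02 0.02 0.01] w 15.771429342355706
```

>>> carry_out([
  [0.0005,0,0],
  [0.001,0,0],
  [0.001,0,0],
], roll=[0,0,0], claw=[0.01,0.01,0.01])

```text
clock: 18.88
position: [498.8, 110.4, 265.8]
ee_rot: [0.94, -0.34, 0.0, -0.0]
contact_force: [0.4, 0.2, -0.9]
gripper_width: 15.3
grasp_force: 61.2
```

```bash
python3 f.py 3
```

```text
t 18.975 p [498.8  110.39 265.81] along 312.5549111082747 Ftool [-0.1  -0.21  0.54] Ttool [ 0.01 -0.01 -0.01] sd [0.02 0.02 0.01] w 15.787669277221246
```

>>> carry_out([
  [0.0005,0,0],
  [0.001,0,0],
  [0.001,0,0],
], roll=[0,0,0], claw=[0.01,0.01,0.01])

```text
clock: 19.35
position: [499.5, 109.8, 265.8]
ee_rot: [0.94, -0.34, -0.0, -0.0]
contact_force: [-0.2, 0.4, -0.7]
gripper_width: 15.3
grasp_force: 61.2
```

```bash
python3 f.py 3
```

```text
t 19.45 p [499.52 109.78 265.79] along 313.5019585588496 Ftool [-0.68 -0.12  0.53] Ttool [ 0.07 -0.11 -0.01] sd [0.01 0.   0.03] w 15.656946957155947
```

Neck felt at along = 313.4. I'll back off 0.7 mm, start levering gently and check the forces.

>>> carry_out([
  [-0.0007,0,0],
  [-0.0007,0,0.001],
  [-0.0007,0,0.002],
  [-0.0007,0,0.003],
  [-0.0007,0,0.003],
], roll=[0,0,0,0,0], claw=[0.01,0.01,0.01,0.01,0.01])

```text
clock: 20.08
position: [499.1, 110.3, 263.0]
ee_rot: [0.94, -0.34, 0.0, -0.0]
contact_force: [-1.2, 0.7, 2.2]
gripper_width: 15.5
grasp_force: 61.5
```

```bash
python3 f.py 3
```

```text
t 20.175 p [499.05 110.29 263.01] along 312.8144506664326 Ftool [-1.19  0.41 -2.17] Ttool [-0.12 -0.16  0.06] sd [0.01 0.05 0.01] w 15.371578969553411
```

>>> carry_out([
  [0,0,0.0015],
  [0,0,0.003],
  [0.0001,0,0.0045],
  [0.0002,0,0.006],
  [0.0002,0,0.006],
], roll=[0,0,0,0,0], claw=[0.01,0.01,0.01,0.01,0.01])

```text
clock: 20.8
position: [499.5, 110.3, 256.8]
ee_rot: [0.94, -0.34, 0.0, -0.0]
contact_force: [-0.8, 2.1, 4.0]
gripper_width: 15.7
grasp_force: 61.7
```

```bash
python3 f.py 3
```

```text
t 20.9 p [499.41 110.3  256.91] along 313.0879271823045 Ftool [-2.03 -1.02 -3.43] Ttool [ 0.28  0.01 -0.1 ] sd [0.04 0.04 0.03] w 15.524065399647629
```

>>> carry_out([
  [0.0001,0,0.002],
  [0.0002,0,0.004],
  [0.0004,0,0.006],
  [0.0006,0,0.008],
  [0.0006,0,0.008],
], roll=[0,0,0,0,0], claw=[0.01,0.01,0.01,0.01,0.01])

```text
clock: 21.52
position: [499.3, 109.9, 248.4]
ee_rot: [0.94, -0.34, -0.0, 0.0]
contact_force: [-2.7, 4.9, 3.1]
gripper_width: 15.7
grasp_force: 61.8
```

```bash
python3 f.py 3
```

```text
t 21.625 p [499.33 109.87 248.52] along 313.2942709468243 Ftool [-5.25 -1.41 -3.08] Ttool [ 0.36 -1.04 -0.16] sd [0.04 0.02 0.01] w 15.32836937516048
```

>>> carry_out([
  [-0.0006,0,0],
  [-0.0012,0,0],
  [-0.0012,0,0],
], roll=[0,0,0], claw=[0.01,0.01,0.01])

```text
clock: 22.0
position: [499.1, 110.3, 249.0]
ee_rot: [0.94, -0.34, 0.0, -0.0]
contact_force: [0.2, 0.6, 3.5]
gripper_width: 15.3
grasp_force: 61.7
```

```bash
python3 f.py 3
```

```text
t 22.1 p [499.06 110.32 249.02] along 312.8033618190347 Ftool [ 0.26 -0.62 -3.29] Ttool [ 0.15  0.55 -0.11] sd [0.03 0.07 0.01] w 15.996743414411373
```

>>> carry_out([
  [0.0001,0,0.0015],
  [0.0002,0,0.003],
  [0.0003,0,0.0045],
  [0.0005,0,0.006],
  [0.0005,0,0.006],
], roll=[0,0,0,0,0], claw=[0.01,0.01,0.01,0.01,0.01])

```text
clock: 22.72
position: [499.1, 110.3, 242.7]
ee_rot: [0.94, -0.34, 0.0, -0.0]
contact_force: [1.1, 0.9, 3.7]
gripper_width: 15.3
grasp_force: 61.8
```

```bash
python3 f.py 3
```

```text
t 22.825 p [499.11 110.3  242.73] along 312.8546526694095 Ftool [ 0.11 -1.35 -3.9 ] Ttool [ 0.31  0.42 -0.14] sd [0.   0.01 0.01] w 15.478723450262867
```

>>> carry_out([
  [0.0002,0,0.0015],
  [0.0004,0,0.003],
  [0.0006,0,0.0045],
  [0.0009,0,0.006],
  [0.0009,0,0.006],
], roll=[0,0,0,0,0], claw=[0.01,0.01,0.01,0.01,0.01])

```text
clock: 23.45
position: [499.4, 109.6, 236.3]
ee_rot: [0.94, -0.34, -0.001, 0.0]
contact_force: [-2.4, 4.8, 2.5]
gripper_width: 15.8
grasp_force: 61.6
```

```bash
python3 f.py 3
```

```text
t 23.55 p [499.4  109.66 236.44] along 313.48473192254454 Ftool [-4.1  -1.68 -2.74] Ttool [ 0.43 -0.78 -0.19] sd [0.01 0.08 0.01] w 15.709397018045038
```

>>> carry_out([
  [0.0002,0,0.0015],
  [0.0004,0,0.003],
  [0.0007,0,0.0045],
  [0.001,0,0.006],
  [0.001,0,0.006],
], roll=[0,0,0,0,0], claw=[0.01,0.01,0.01,0.01,0.01])

```text
clock: 24.18
position: [500.0, 108.9, 230.3]
ee_rot: [0.94, -0.34, -0.001, 0.0]
contact_force: [-2.9, 4.5, 2.0]
gripper_width: 15.6
grasp_force: 61.6
```

```bash
python3 f.py 3
```

```text
t 24.275 p [500.02 108.98 230.35] along 314.40244715812844 Ftool [-5.17 -1.93 -3.01] Ttool [ 0.4  -1.19 -0.19] sd [0.01 0.04 0.02] w 15.63001750538853
```

```bash
python3 m.py 5 | grep -v knife
python3 - <<'E'
import cv2,numpy as np
f=lambda i:cv2.resize(i,None,fx=6,fy=6,interpolation=cv2.INTER_CUBIC)
a=cv2.imread("pics/scene5.png")[192:252,325:390]; b=cv2.imread("pics/side5.png")[148:208,290:355]
cv2.imwrite("pics/crop5.png",np.hstack([f(a),f(b)]))
E
```

```text
t 24.275 p [500.02 108.98 230.35] toolx yaw -39.81529760910791 z [-0. -0. -1.] F [-2.61  4.79  3.26] T [1.1  0.68 0.17] w 15.63001750538853 q [ 0.53  0.4  -0.49 -0.   -0.69  0.34]
tool-predicted tip xy [600.75  24.74  62.2 ]
scene 625 [  6   6  49  65  14 189 276  20   0   0   0   0   0   0   0   0   0   0]
top z 103.47226241206909 top centroid [626.55  -0.58] 479
cyl [629.56   0.51] 807 1.141115049425359
side 357 [  1  22  29  25  71 141  66   2   0   0   0   0   0   0   0   0   0   0]
top z 101.38811322901392 top centroid [629.67   6.94] 246
cyl [630.2    2.94] 399 1.74198462915367
```

View pics/crop5.png

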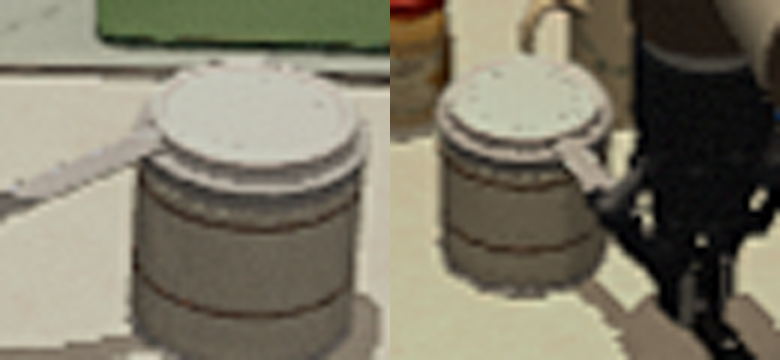

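The crops show the knife tilted and the lid's edge slightly raised, with the tin unmoved; the depth data put the rise at about 2 mm. I'll keep levering.

>>> carry_out([
  [0.0001,0,0.0015],
  [0.0002,0,0.003],
  [0.0003,0,0.0045],
  [0.0005,0,0.006],
  [0.0005,0,0.006],
], roll=[0,0,0,0,0], claw=[0.01,0.01,0.01,0.01,0.01])

```text
clock: 25.2
position: [500.8, 108.5, 224.5]
ee_rot: [0.94, -0.34, -0.0, 0.0]
contact_force: [-3.1, 3.9, 2.8]
gripper_width: 15.7
grasp_force: 61.5
```

```bash
python3 f.py 3
```

```text
t 25.3 p [500.78 108.57 224.64] along 315.2454837631958 Ftool [-4.57 -0.82 -2.79] Ttool [ 0.28 -0.95 -0.12] sd [0.   0.02 0.01] w 15.519144562487451
```

>>> carry_out([
  [0.0002,0,0.0015],
  [0.0004,0,0.003],
  [0.0006,0,0.0045],
  [0.0008,0,0.006],
  [0.0008,0,0.006],
], roll=[0,0,0,0,0], claw=[0.01,0.01,0.01,0.01,0.01])

```text
clock: 25.92
position: [501.7, 107.9, 218.8]
ee_rot: [0.94, -0.341, 0.0, 0.0]
contact_force: [-2.7, 0.7, 4.5]
gripper_width: 15.2
grasp_force: 61.5
```

```bash
python3 m.py 6|grep -v knife; python3 f.py 3
```

```text
t 25.925 p [501.68 107.9  218.82] toolx yaw -39.816484259885065 z [ 0. -0. -1.] F [-2.69  0.75  4.46] T [-0.02  0.07 -0.02] w 15.24794967610461 q [ 0.53  0.42 -0.49  0.   -0.66  0.35]
tool-predicted tip xy [602.71  23.65  50.85]
scene 638 [ 11   7  56  62  11  66 331  92   2   0   0   0   0   0   0   0   0   0]
top z 104.69365274098476 top centroid [625.88  -1.22] 471
cyl [629.47   0.46] 802 1.164837480336601
side 360 [  2  17  32  18  47 136  87  18   3   0   0   0   0   0   0   0   0   0]
top z 102.29126617290308 top centroid [629.3    7.89] 241
cyl [630.24   2.97] 387 1.7144668918389243
t 26.325 p [501.65 107.98 218.94] along 316.28444758415293 Ftool [-0.63  0.31 -4.68] Ttool [-0.17  0.28  0.1 ] sd [0.01 0.01 0.01] w 15.598378264269407
```

>>> carry_out([
  [0.0002,0,0.002],
  [0.0005,0,0.004],
  [0.0008,0,0.006],
  [0.0012,0,0.008],
  [0.0015,0,0.01],
  [0.0015,0,0.01],
  [0.0015,0,0.01],
], roll=[0,0,0,0,0,0,0], claw=[0.01,0.01,0.01,0.01,0.01,0.01,0.01])

```text
clock: 27.2
position: [503.6, 107.2, 209.4]
ee_rot: [0.94, -0.34, 0.001, -0.001]
contact_force: [1.6, -1.1, 6.1]
gripper_width: 15.6
grasp_force: 61.1
```

```bash
python3 m.py 7|grep -v knife; python3 f.py 3
```

```text
t 27.2 p [503.61 107.19 209.36] toolx yaw -39.75448048229116 z [ 0.  0. -1.] F [ 1.59 -1.08  6.12] T [-0.59 -0.67 -0.  ] w 15.590111671313926 q [ 0.53  0.44 -0.5   0.   -0.63  0.35]
tool-predicted tip xy [605.16  23.19  41.59]
scene 650 [  9   7  45  80  15  25 257 206   6   0   0   0   0   0   0   0   0   0]
top z 105.62710854431157 top centroid [626.45  -1.18] 480
cyl [629.57   0.36] 809 1.0772145286162669
side 379 [  4  26  34  18  33 103 119  38   4   0   0   0   0   0   0   0   0   0]
top z 103.34450927324849 top centroid [629.19   6.89] 225
cyl [630.11   3.27] 384 1.9135388379113927
t 27.6 p [503.61 107.22 209.4 ] along 318.28044101676545 Ftool [ 2.26  0.13 -5.1 ] Ttool [-0.02  0.91 -0.01] sd [0.01 0.03 0.04] w 15.575267984231006
```

The lid is about 4.1 mm up. I'll withdraw the knife, nearly along its own axis.

>>> carry_out([
  [-0.003,0,0.001],
  [-0.007,0,0.002],
  [-0.012,0,0.003],
  [-0.018,0,0.003],
  [-0.028,0,0.002],
  [-0.04,0,0],
  [-0.055,0,-0.02],
  [-0.055,0,-0.04],
], roll=[0,0,0,0,0,0,0,0], claw=[0.01,0.01,0.01,0.01,0.01,0.01,0.01,0.01])

```text
clock: 28.6
position: [459.1, 143.0, 249.1]
ee_rot: [0.941, -0.34, -0.001, 0.001]
contact_force: [0.4, 0.7, -0.9]
gripper_width: 15.5
grasp_force: 60.1
```

```bash
python3 m.py 8; python3 f.py 2
```

```text
t 28.6 p [459.12 143.04 249.08] toolx yaw -39.712328185251636 z [-0. -0. -1.] F [ 0.44  0.65 -0.91] T [ 0.01 -0.02  0.  ] w 15.459605630670977 q [ 0.64  0.33 -0.54 -0.   -0.7   0.24]
tool-predicted tip xy [560.04  58.89  80.99]
scene knife_tip 0.96 [294.2 253.4] [486.29 129.05   2.36]
scene knife_tip 0.61 [335.3 202.7] [768.24 173.19   2.94]
scene knife_grip 0.72 [275.5 283.3] [356.06  92.6    8.78]
scene knife_grip 0.59 [290.5 234.5] [553.13 187.22   2.23]
scene 658 [  9  11  68  79   4  20 284 172  11   0   0   0   0   0   0   0   0   0]
top z 105.56887149874842 top centroid [626.9  -1.3] 476
cyl [629.99  -0.09] 795 1.08538773066131
side knife_tip 0.73 [324.7 171.4] [582.28   7.56  81.72]
side knife_tip 0.55 [342.9 218.9] [483.52 134.41  -1.98]
side knife_grip 0.58 [347.  201.7] [467.31 161.44  91.98]
side 373 [  7  28  36  15  25  91 139  30   2   0   0   0   0   0   0   0   0   0]
top z 103.40183981331376 top centroid [630.07   6.01] 235
cyl [630.85   2.56] 434 1.7179991233515857
t 28.95 p [460.08 142.15 247.9 ] along 262.47957724853535 Ftool [0.21 0.88 1.09] Ttool [-0.03  0.    0.01] sd [0.01 0.   0.06] w 15.552650370898137
```

>>> carry_out([
  [-0.033,-0.046,0],
  [-0.066,-0.092,0],
  [-0.066,-0.092,0.02],
  [-0.066,-0.092,0.04],
  [-0.066,-0.092,0.047],
  [-0.066,-0.092,0.052],
  [-0.066,-0.092,0.056],
  [-0.066,-0.092,0.06],
], roll=[0,0,0,0,0,0,0,0], claw=[0.01,0.01,0.01,0.01,0.01,0.01,0.01,0.01])

```text
clock: 29.95
position: [470.2, 255.2, 191.6]
ee_rot: [0.941, -0.339, 0.002, -0.001]
contact_force: [3.5, -6.9, 15.9]
gripper_width: 15.3
grasp_force: 62.7
```

```bash
python3 f.py 2
python3 - <<'E'
from h import *
p=get_image("side"); a=p["img"][180:280,270:400,::-1]; cv2.imwrite("pics/crop9.png",cv2.resize(a,None,fx=5,fy=5,interpolation=cv2.INTER_CUBIC))
E
```

```text
t 30.0 p [470.2  255.22 191.4 ] along 197.8804997453382 Ftool [  5.99   2.64 -14.76] Ttool [-0.95  1.25 -0.14] sd [0.18 0.55 0.01] w 15.667405036876184
```

View pics/crop9.png

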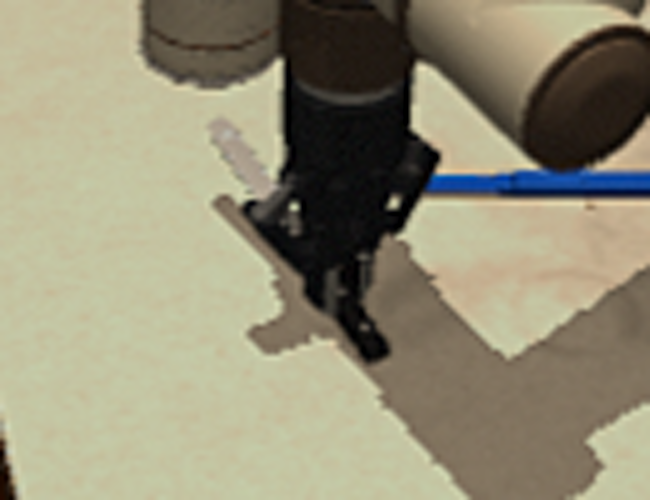

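The crop shows the butt of the handle at (375,350) on the worktop, with the blade tilted up at (225,130). Lowering further will swing the knife flat.

>>> carry_out([
  [0,0,0.002],
  [0,0,0.004],
  [0,0,0.006],
  [0,0,0.008],
  [0,0,0.01],
  [0,0,0.012],
  [0,0,0.012],
], roll=[0,0,0,0,0,0,0], claw=[0.01,0.01,0.01,0.01,0.01,0.01,0.01])

```text
clock: 30.92
position: [471.0, 255.9, 180.3]
ee_rot: [0.941, -0.34, 0.003, -0.003]
contact_force: [4.2, -4.1, 12.3]
gripper_width: 15.4
grasp_force: 65.7
```

```bash
python3 f.py 2
```

```text
t 30.975 p [471.02 255.93 180.36] along 198.05096148632782 Ftool [  5.75   0.49 -12.37] Ttool [-0.21  1.23 -0.03] sd [0.   0.03 0.02] w 15.376000793362026
```

>>> carry_out([
  [0,0,0.001],
  [0,0,0.002],
  [0,0,0.003],
  [0,0,0.004],
  [0,0,0.004],
], roll=[0,0,0,0,0], claw=[0.01,0.01,0.01,0.01,0.01])

```text
clock: 31.6
position: [471.2, 256.2, 176.5]
ee_rot: [0.941, -0.34, 0.003, -0.004]
contact_force: [4.9, -3.2, 11.9]
gripper_width: 15.8
grasp_force: 66.6
```

```bash
python3 f.py 2
python3 - <<'E'
from h import *
st=show(); p=get_image("wrist"); C=cloud(p,st); 
for c,r in [(323,30),(323,80),(323,120),(323,200)]: print(c,r,C[r,c])
E
```

```text
t 31.65 p [471.15 256.14 176.48] along 198.01682870831817 Ftool [  5.93  -0.27 -12.32] Ttool [-0.08  1.11 -0.07] sd [0.01 0.01 0.  ] w 15.696012581935069
t 31.65 p [471.15 256.14 176.48] toolx yaw -39.721411390889706 z [ 0.01  0.01 -1.  ] F [ 4.36 -4.1  12.73] T [-0.78 -0.8   0.06] w 15.696012581935069 q [ 0.8   0.51 -0.47  0.   -0.57  0.07]
323 30 [551.   190.64  17.29]
323 80 [536.88 202.39  16.54]
323 120 [524.57 212.64  14.35]
323 200 [497.18 235.39  16.86]
```

>>> carry_out([
  [0,0,0.001],
  [0,0,0.001],
  [0,0,0],
  [0,0,0],
  [0,0,0],
  [0,0,-0.03],
  [0,0,-0.08],
  [0,0,-0.14],
], roll=[0,0,0,0,0,0,0,0], claw=[0.01,0.01,0.04,0.045,0.045,0.045,0.045,0.045])

```text
clock: 32.7
position: [468.2, 255.1, 313.0]
ee_rot: [0.94, -0.34, -0.001, 0.002]
contact_force: [0.5, 1.5, 0.6]
gripper_width: 45.0
grasp_force: 0.0
```

>>> carry_out([
  [0,0,-0.05],
  [0,0,-0.08],
  [0,0,-0.08],
  [0,0,-0.08],
], roll=[0,0,0,0], claw=[0.045,0.045,0.045,0.045])

```text
clock: 33.2
position: [468.2, 255.1, 391.6]
ee_rot: [0.94, -0.34, -0.001, 0.001]
contact_force: [0.2, 0.9, -0.6]
gripper_width: 45.2
grasp_force: 0.0
```

```bash
python3 m.py 9
python3 - <<'E'
from h import *
st=show(); p=get_image("wrist"); save(p,"wrist9")
for t in ["knife","knife_tip","knife_grip"]:
    for d in place_of(p,t)[:2]: print(t,round(d["conf"],2),np.array(d["at"]),at_depth(p,d["at"],st))
E
```

```text
t 33.2 p [468.19 255.07 391.58] toolx yaw -39.811784734981075 z [-0. -0. -1.] F [ 0.17  0.87 -0.65] T [ 0.01 -0.03  0.05] w 45.15169918657005 q [ 0.8   0.24 -0.24 -0.   -1.1   0.07]
tool-predicted tip xy [568.85 170.68 223.46]
scene knife_tip 0.88 [300.5 231.6] [575.93 169.83   5.49]
scene knife_tip 0.62 [295.5 250.9] [501.33 135.34  -1.16]
scene knife_grip 0.66 [258.3 241. ] [478.12 239.05   4.01]
scene knife_grip 0.61 [273.7 282.4] [366.81 106.17  -1.78]
scene 653 [ 14  10  69  76   1  19 266 193   5   0   0   0   0   0   0   0   0   0]
top z 105.71118881997859 top centroid [626.74  -1.53] 479
cyl [630.08  -0.01] 811 1.104384380079452
side knife_tip 0.78 [341.3 219.3] [488.02 137.69  -2.16]
side knife_tip 0.62 [311.2 218.1] [583.35 159.31  -3.11]
side knife_grip 0.8 [335.5 242.9] [473.74 265.78   9.98]
side knife_grip 0.59 [382.2 216.9] [362.21  96.94   6.14]
side 302 [ 7 18 33  6 26 90 93 28  1  0  0  0  0  0  0  0  0  0]
top z 102.80992271434076 top centroid [635.59   5.21] 200
cyl [630.65   2.28] 413 1.7870031092300138
t 33.5 p [468.64 255.32 391.86] toolx yaw -39.799210061117115 z [-0. -0. -1.] F [ 0.21 -0.37 -0.26] T [0.   0.04 0.02] w 44.66919617615227 q [ 0.8   0.24 -0.24 -0.   -1.1   0.07]
knife 0.79 [461. 141.] [396.72 100.27  11.45]
knife 0.77 [319.2 141.2] [504.13 229.43  11.81]
knife_tip 0.66 [395.8  95.8] [486.19 127.62   1.32]
knife_tip 0.65 [319.3  50.5] [580.29 165.46   1.38]
knife_grip 0.85 [319.2 170.9] [477.   252.21  11.84]
knife_grip 0.69 [483.4 157.5] [363.33  90.45  12.5 ]
```

View pics/wrist9.png

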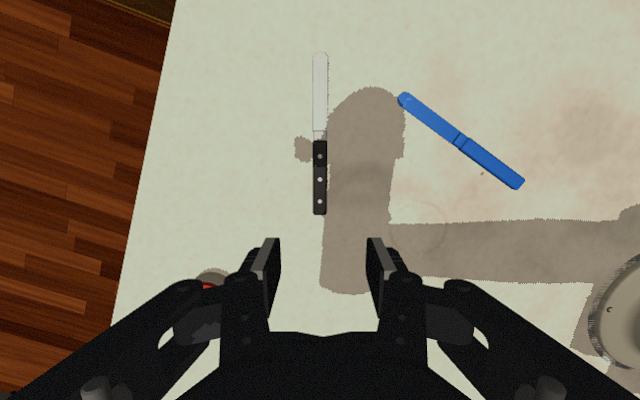

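The knife lies flat on bare worktop, tip at (319,52) and butt at (320,213). The lid is still about 4 mm up, and the gripper is clear of everything.

```bash
python3 -c "
from bench import job_done; print(job_done())"
```

```text
the job is handed in; nothing more can be done
None
```

The lid stands about 4 mm proud by the depth images (2.5 mm needed), the tin has not visibly moved, the knife lies flat on the bare worktop, and the job was handed in at about 33.5 s of the 58 s allowed; no verdict was returned.

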